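# Empty the dosing cup, then open the safety cap

### The job

Tip the three old green detergent balls out of the orange dosing cup into the patterned bowl and stand the empty cup upright on the worktop again, letting go of it. Then open the blue bottle ready for a fresh dose: press its white safety cap down, twist it counter-clockwise while pressed, and lift it off. Finish while holding the cap level in the gripper, a few centimetres straight above the open bottle; do not put it down, and leave the timer, tins and cutlery alone.

Things in the scene. Friction and masses are not known exactly. Their poses are not given: they have to be found in the camera images.
- cup: Orange round open cup, loose, 66 mm high, outside diameter 46 mm at the foot and 58 mm at the rim, wall 3 mm, floor 5 mm thick, 90 g. Origin: centre of its underside; z axis points out of the mouth. It starts upright on the worktop with the three balls inside.
- tablet_1_center (a point): Centre of a green detergent ball, 18 mm in diameter, 12 g, loose in the cup.
- tablet_2_center (a point): Centre of the second green ball, the same.
- tablet_3_center (a point): Centre of the third green ball, the same.
- bowl: Cream bowl with a dotted pattern, loose, 150 mm across the rim, 61 mm high, 0.31 kg, standing on the worktop. Origin: centre of its underside.
- bottle: Blue bottle, 80 mm in diameter, fixed upright in a grey square holder (104 mm square) on the worktop; it cannot turn or move. Shoulder 110 mm above the worktop, at its top 56 mm across; the white neck reaches up to 134 mm. Origin: centre of the holder's underside on the worktop, z up.
- cap: White round push-and-turn cap, a loose part locked on the bottle's neck: outside diameter 58 mm, 28 mm high, 30 g, red pointer on top. Origin: centre of its lower rim, z up; locked, the origin is 117 mm above the bottle's origin and the cap's top at 145 mm. A spring under it pushes up. Not pressed, it turns only about 0.1 rad and cannot be pulled off.
- bottle_mouth (a point): Centre of the neck's top, 134 mm above the worktop. To free the cap: press it down 5 to 6.5 mm (hard stop at 6.5; 6 N to start, 12 N at the stop), turn it while down counter-clockwise from above (+yaw) by 0.9 rad (free from 0.75; stop at about 1.05), then lift: it pops up 4 mm and comes straight off.
- timer_1: Dark grey round kitchen timer, 60 mm wide, 25 mm high, bystander. Origin: centre of its underside.
- spice: Pale round spice tin, 62 mm wide, 25 mm high, bystander. Origin: centre of its underside.
- matches: Small black tin, 50 x 54 x 21 mm, bystander. Origin: centre of its underside.
- spoon_1: Teaspoon with black handle, 130 mm long, lying flat, bystander.
- fork_1: Cake fork with black handle, 145 mm long, lying flat, bystander.
Things that resemble listed ones, but are neither listed nor needed, are in the scene too. What is shaped like the cap but purple is not meant.

How it is judged:
By the outcome, as a careful person would: the job done as asked, in the order asked, and still so for the second after the job is handed in, while the arm keeps its last pose, push and grip.
It also fails if it takes over 61 s, if anything falls off the work surface, if the arm or the gripper's body presses on something with over 40 N, if the wrist force passes 120 N, or if a joint passes its speed limit or range.

### The arm

A 6-joint arm with a two-finger parallel gripper is mounted at the origin on a cart in front of the work surface, level with it; the furniture and walls round the work are solid. World frame = base frame: x ahead of the robot, y to its left, z up, the work surface at z = 0. Lengths are in m, angles in rad, forces in N, time in s.
With the tool pointing down it reaches from about 0.25 to 0.725 m from the base axis. Payload 9.7 kg.
Tool frame: the origin (TCP) lies midway between the tips of the shut fingers; the grasp point (between the pads) lies 19 mm behind it (r.hold_point_z is the distance from the TCP to the grasp point, in m); x points along the fingers, z is the direction in which the jaws open and shut, and the axes are right-handed (so a half turn about x gives the same grasp; the last joint's range is limited). The gripper opens to 85 mm and grips with 20 to 120 N. Pads are 22 mm wide; open, the fingers measure 114 mm over their backs; the gripper's body (76 mm by 85 mm) begins 54 mm behind the grasp point. The pads swing forward as they close: fully open they stand 13 mm farther back than shut.
Start: joints at [1.247, 0.087, 0.176, 1.66, 0, 1.571], TCP at [0.175, 0.521, 0.231] pointing down, gripper open.
Joint ranges: [-3.13, 3.13], [-0.85, 1.81], [-1.15, 1.24], [-2.2, 2.28], [-1.44, 1.52], [-3.14, 3.14]. Speed limits (rad/s): [2.22, 2.22, 2.57, 3.14, 3.14, 3.14].

### API

Orientations are given as [roll, pitch, yaw] about the fixed x, y, z axes, in that order (R = Rz(yaw) Ry(pitch) Rx(roll)).
In Python, from cell import r gives the robot as it stands. The module is installed in compiled form; this text tells all that it offers. Calls block until the motion is done:
- r.reach(position, orientation): joint-space move of the TCP to a pose.
- r.move_straight(position, orientation=None, v=0.15, f_stop=None): straight line of the TCP; orientation=None keeps the orientation; v is the mean speed in m/s. With f_stop (N) it stops when the force on the tool has changed by that much, and returns True; else False.
- r.goto_joints(angles): joint-space move.
- r.set_gripper(opening, force=None): finger opening in m; force is the grip in N (None keeps the last); returns when the fingers have stopped.
- r.dwell(seconds).
- r.solve_ik(position, orientation): joint angles nearest the present ones, or None.
- r.grab_frame(name): name is "side" or "top"; returns the picture (420x560x3 uint8, blue, green, red); there is no depth.
- r.calibration(name): a dict with "vfov" (degrees; the focal length in pixels is half the picture's height over the tangent of half this angle, whatever the lens; pixels are square), "cx", "cy" (the principal point, pixels), "eye" and "rotation" of the camera in the world. Camera axes: x right, y down, z forward; pixel columns grow to the right and rows downward; lengths in m; the calibration is good to about 2 mm. A picture is of the moment at which its call begins. calibration takes no time and is no camera call.
A pose or a line that the arm cannot do raises r.Unreachable and nothing moves.
- r.finish_job(): hands the job in, once; it reports no verdict.
Readings, each from a call of its own:
- r.read_time(): time.
- r.read_qpos(): joint angles.
- r.read_joint_velocities(): joint speeds.
- r.read_joint_torque(): joint torques, N m.
- r.read_tcp_pos(): TCP position.
- r.read_tcp_rot(): TCP orientation.
- r.read_wrist_force(): force on the tool from outside, world axes, zero at the start.
- r.read_ft_torque(): the same for the moment, N m.
- r.read_grip_width(): finger opening in m.
Only numpy, scipy, OpenCV 4.12 (cv2) and the standard library are available. Lean on these libraries where they do the work, as an engineer would, in place of code of your own. Each camera call takes 0.05 s, during which the arm holds its last target.

## Working session

There is one attempt and no reset: what is moved stays moved. The work goes in short steps, each a Python script; the robot and the scene stay as the last script left them, time stands still between calls to the robot, and variables do not carry over. Pictures are saved under pics/ and viewed, and the job is handed in when it is done.

```bash
mkdir -p pics; python3 - <<'E'
from cell import r
import cv2
for n in("side","top"):
    cv2.imwrite(f"pics/{n}0.png",r.grab_frame(n)); print(n,r.calibration(n))
print(r.read_time(),r.read_tcp_pos(),r.read_tcp_rot(),r.hold_point_z,r.read_grip_width())
E
```

```text
side {'vfov': 43.609231023593836, 'cx': 277.46438253987526, 'cy': 210.2987819496251, 'eye': array([0.27699253, 1.85321664, 0.86870401]), 'rotation': array([-1.95860623,  0.02051686, -2.99837533])}
top {'vfov': 50.76463115597696, 'cx': 280.49495135321473, 'cy': 210.97297149603855, 'eye': array([0.38474671, 0.02306276, 1.4078684 ]), 'rotation': array([-3.02769292e+00,  2.47557999e-03, -1.55046873e+00])}
0.1 [0.17493285 0.52121494 0.23064022] [ 3.12627916  1.56957382 -1.90991144] 0.0187 0.08537887163427024
```

View pics/top0.png

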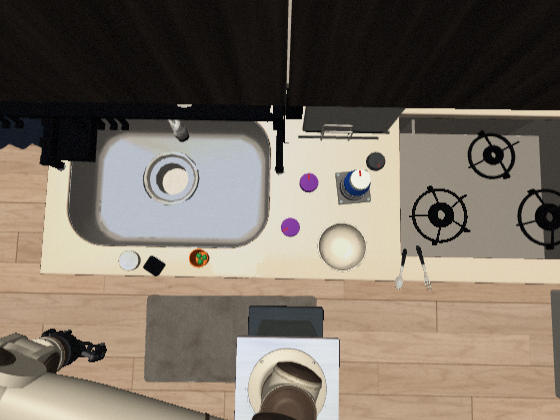

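View pics/side0.png

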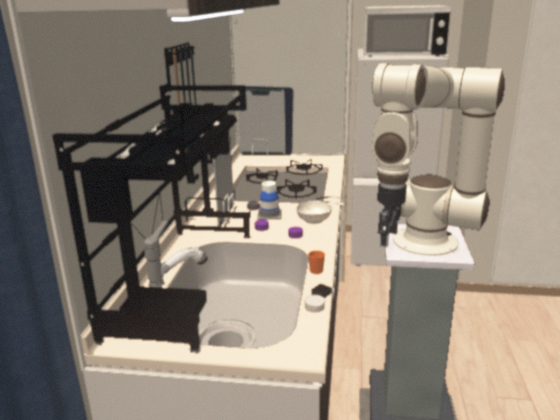

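```bash
cat > h.py <<'E'
import numpy as np, cv2
from scipy.spatial.transform import Rotation as Ro
from cell import r
def cam(n):
    c=r.calibration(n); f=210/np.tan(np.radians(c['vfov']/2))
    return c,f,Ro.from_euler('xyz',c['rotation']).as_matrix()
def ray(n,u,v):
    c,f,R=cam(n); d=R@np.array([(u-c['cx'])/f,(v-c['cy'])/f,1]); return np.array(c['eye']),d
def at(n,u,v,z):
    e,d=ray(n,u,v); return e+d*(z-e[2])/d[2]
def proj(n,p):
    c,f,R=cam(n); q=R.T@(np.array(p)-c['eye']); return np.array([c['cx']+f*q[0]/q[2],c['cy']+f*q[1]/q[2]])
def tri(a,b):
    (e1,d1),(e2,d2)=ray('top',*a),ray('side',*b)
    d1=d1/np.linalg.norm(d1);d2=d2/np.linalg.norm(d2)
    s=np.linalg.lstsq(np.c_[d1,-d2],e2-e1,rcond=None)[0]
    p,q=e1+s[0]*d1,e2+s[1]*d2
    return (p+q)/2,np.linalg.norm(p-q)
E
python3 - <<'E'
from h import *
t=cv2.imread('pics/top0.png');s=cv2.imread('pics/side0.png')
def crop(im,x,y,w,h,k,n): cv2.imwrite(n,cv2.resize(im[y:y+h,x:x+w],None,fx=k,fy=k,interpolation=cv2.INTER_CUBIC))
crop(t,280,140,160,120,5,'pics/t_a.png')
crop(t,110,230,120,60,6,'pics/t_b.png')
crop(s,230,170,120,80,6,'pics/s_a.png')
crop(s,290,240,60,80,7,'pics/s_b.png')
print('proj tcp',proj('top',r.read_tcp_pos()),proj('side',r.read_tcp_pos()))
for u,v in [(200,258),(355,187),(342,247)]: print(at('top',u,v,0.05))
E
```

```text
proj tcp [ 87.97573712 339.07101807] [387.88036353 243.68983803]
[0.39061539 0.27227926 0.05      ]
[ 0.61954357 -0.20024889  0.05      ]
[ 0.43287159 -0.16073927  0.05      ]
```

View pics/t_a.png

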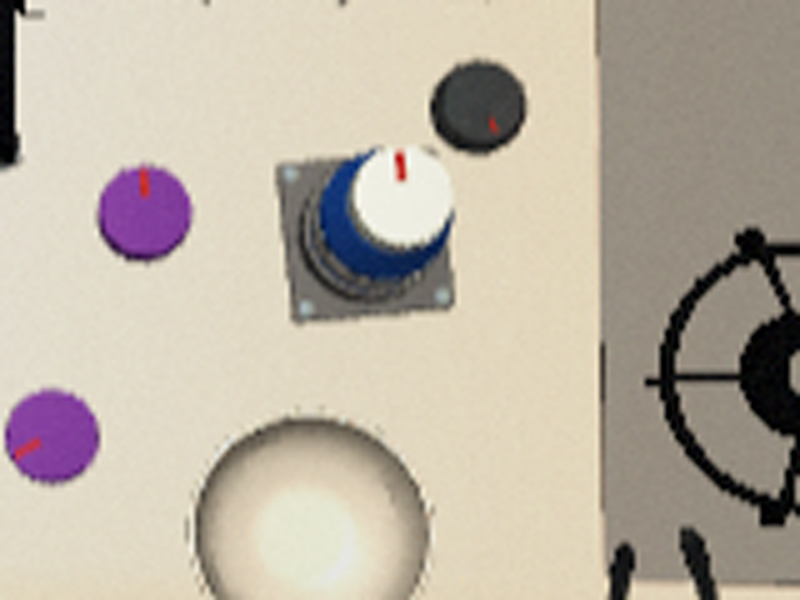

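View pics/t_b.png

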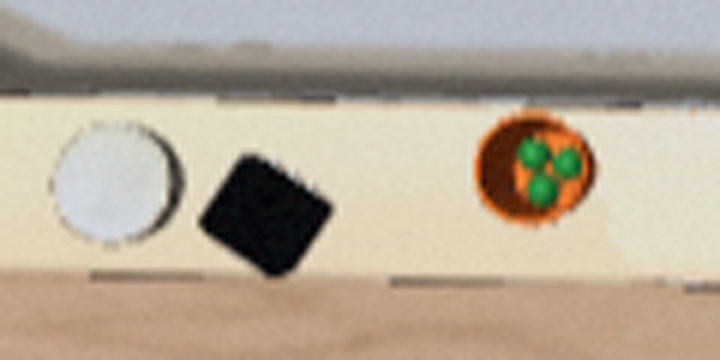

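View pics/s_a.png

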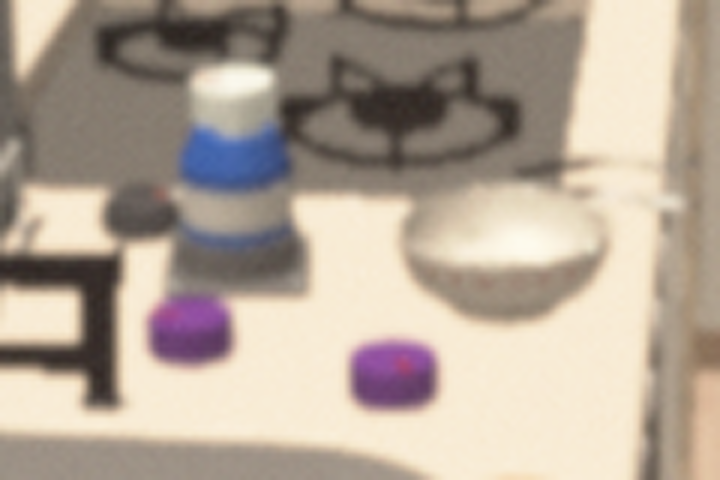

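View pics/s_b.png

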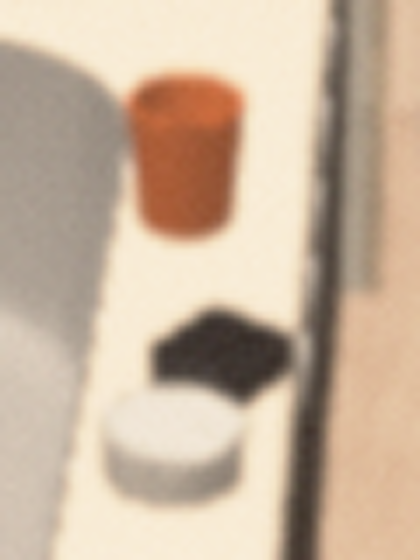

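```bash
python3 - <<'E'
from h import *
t=cv2.imread('pics/top0.png');s=cv2.imread('pics/side0.png')
def crop(im,x,y,w,h,k,n,p): 
    i=cv2.resize(im[y:y+h,x:x+w],None,fx=k,fy=k,interpolation=cv2.INTER_CUBIC)
    cv2.circle(i,(int((p[0]-x)*k),int((p[1]-y)*k)),4,(0,0,255),1); cv2.imwrite(n,i)
p=r.read_tcp_pos()
crop(t,0,320,120,80,6,'pics/t_g.png',proj('top',p))
crop(s,350,180,80,80,7,'pics/s_g.png',proj('side',p))
print(Ro.from_euler('xyz',r.read_tcp_rot()).as_matrix())
E
```

```text
[[-4.06671425e-04 -9.48032695e-01  3.18172665e-01]
 [-1.15288769e-03  3.18172924e-01  9.48031994e-01]
 [-9.99999253e-01  1.87201717e-05 -1.22236706e-03]]
```

View pics/t_g.png

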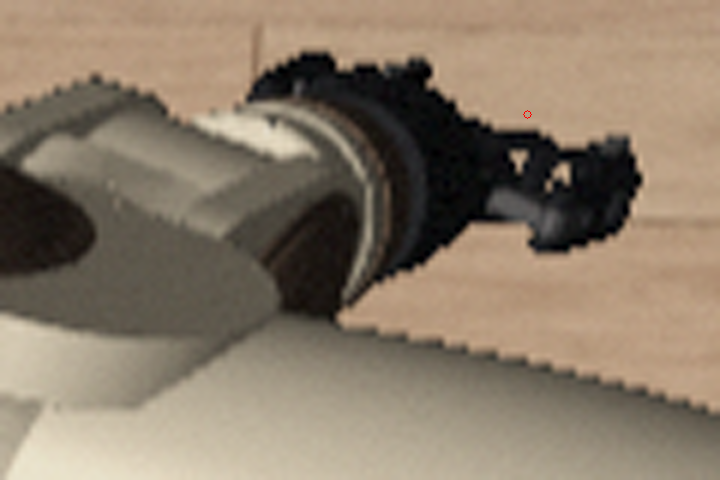

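View pics/s_g.png

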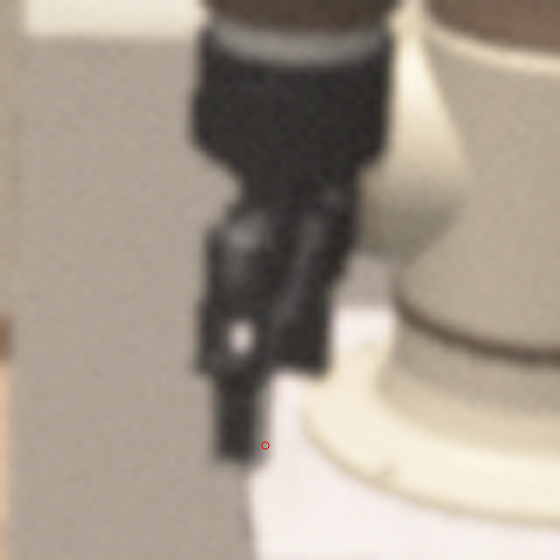

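```bash
python3 - <<'E'
from h import *
print('cap',tri((359.9,178.9),(268.6,183.0)),at('top',359.9,178.9,.145),at('side',268.6,183,.145))
print('cup',tri((199,257.9),(316.0,254.4)),at('top',199,257.9,.066),at('side',316,254.4,.066))
print('bowl',at('top',342,246.5,.061))
for u,v in [(333.5+2.1,172.8),(370.5,201),(339,204.3)]: print('holder',at('top',u,v,.02))
# overlays
t=cv2.imread('pics/top0.png');s=cv2.imread('pics/side0.png')
K=5
def big(im): return cv2.resize(im,None,fx=K,fy=K,interpolation=cv2.INTER_CUBIC)
T,S=big(t),big(s)
a=np.linspace(0,2*np.pi,60)
def circ(n,im,x,y,z,rad,col):
    p=np.array([(proj(n,(x+rad*np.cos(k),y+rad*np.sin(k),z))+.5)*K for k in a]).astype(int)
    cv2.polylines(im,[p],True,col,1)
cap=tri((359.9,178.9),(268.6,183.0))[0]; cup=tri((199,257.9),(316.0,254.4))[0]; bowl=at('top',342,246.5,.061)
for n,im in(('top',T),('side',S)):
    circ(n,im,*cap[:2],.145,.029,(0,0,255)); circ(n,im,*cap[:2],.117,.029,(0,255,0))
    circ(n,im,*cup[:2],.066,.029,(255,0,0)); circ(n,im,*cup[:2],0,.023,(0,255,0))
    circ(n,im,*bowl[:2],.061,.075,(0,0,255))
cv2.imwrite('pics/o1.png',T[700:1300,1400:2200]);cv2.imwrite('pics/o2.png',T[1150:1450,550:1150])
cv2.imwrite('pics/o3.png',S[850:1250,1150:1750]);cv2.imwrite('pics/o4.png',S[1200:1600,1450:1750])
E
```

```text
cap (array([ 0.62651242, -0.1991458 ,  0.14328476]), np.float64(0.0019076124157000115)) [ 0.62714871 -0.19877126  0.145     ] [ 0.62467626 -0.19393855  0.145     ]
cup (array([0.39063513, 0.27338968, 0.06046013]), np.float64(0.00034975212401845533)) [0.39078472 0.27237202 0.066     ] [0.3896825  0.28421265 0.066     ]
bowl [ 0.43399469 -0.15924343  0.061     ]
holder [ 0.66933693 -0.14334647  0.02      ]
holder [ 0.58085501 -0.25422748  0.02      ]
holder [ 0.56833875 -0.15471253  0.02      ]
```

View pics/o1.png

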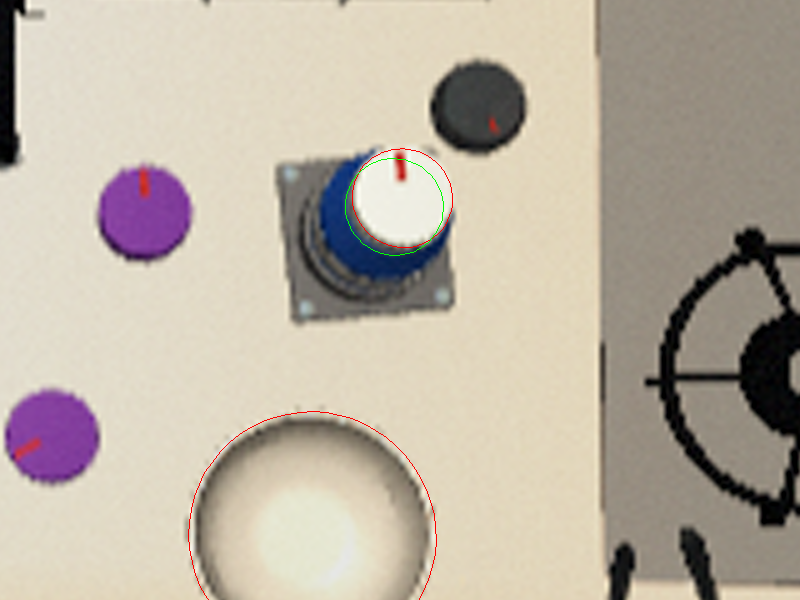

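View pics/o2.png

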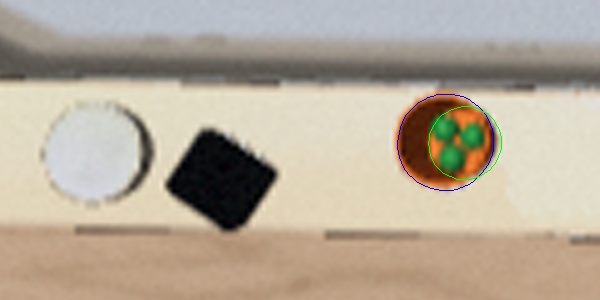

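View pics/o3.png

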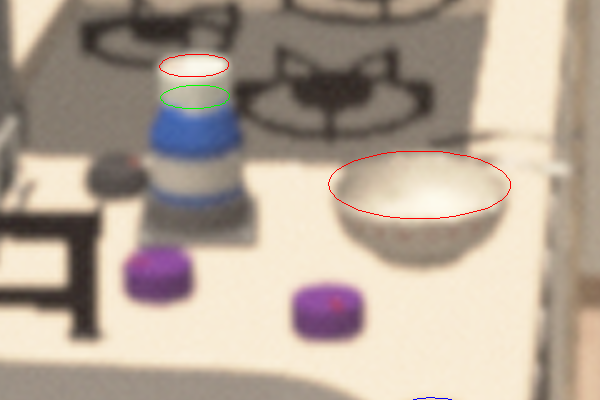

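View pics/o4.png

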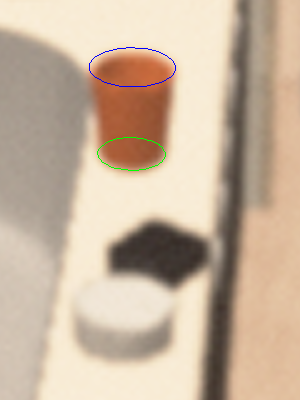

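```bash
cat >> h.py <<'E'
def ori(psi,beta,phi=0.):
    "tool x: azimuth psi, beta below horizontal; z horizontal to left at phi=0, then roll phi about tool x"
    cp,sp,cb,sb=np.cos(psi),np.sin(psi),np.cos(beta),np.sin(beta)
    x=np.array([cb*cp,cb*sp,-sb]); z=np.array([-sp,cp,0]); y=np.cross(z,x)
    return Ro.from_matrix(np.c_[x,y,z])*Ro.from_euler('x',phi)
def eul(R): return R.as_euler('xyz').tolist()
CUP=np.array([.3905,.272,0]); BOWL=np.array([.433,-.158,0]); BOT=np.array([.6263,-.199,0])
E
python3 - <<'E'
from h import *
print('matches',at('top',154.3,265.8,.021))
psi0=np.arctan2(.272,.3905)
for dpsi in (-.4,0,.4):
  for flip in (0,np.pi):
    for b in np.radians([0,10,20,30,45]):
      R=ori(psi0+dpsi,b,flip); g=CUP+[0,0,.040]
      x=R.as_matrix()[:,0]
      q=[r.solve_ik((g+x*o).tolist(),eul(R)) for o in (.013,-.08)]
      print(round(dpsi,1),round(flip,1),int(np.degrees(b)),[None if a is None else np.round(a,2).tolist() for a in q])
E
```

```text
matches [0.36372866 0.41886234 0.021     ]
-0.4 0 0 [None, None]
-0.4 0 10 [None, None]
-0.4 0 20 [None, None]
-0.4 0 29 [None, None]
-0.4 0 45 [[0.85, -0.75, -1.06, 0.59, -0.44, 0.49], None]
-0.4 3.1 0 [None, None]
-0.4 3.1 10 [None, None]
-0.4 3.1 20 [None, None]
-0.4 3.1 29 [None, None]
-0.4 3.1 45 [[0.85, -0.75, -1.06, 0.59, -0.44, -2.65], None]
0 0 0 [None, None]
0 0 10 [None, None]
0 0 20 [None, None]
0 0 29 [None, None]
0 0 45 [None, None]
0 3.1 0 [None, None]
0 3.1 10 [None, None]
0 3.1 20 [None, None]
0 3.1 29 [None, None]
0 3.1 45 [None, None]
0.4 0 0 [None, None]
0.4 0 10 [None, None]
0.4 0 20 [None, None]
0.4 0 29 [None, None]
0.4 0 45 [[0.36, -0.75, -1.06, 0.59, 0.44, -0.49], None]
0.4 3.1 0 [None, None]
0.4 3.1 10 [None, None]
0.4 3.1 20 [None, None]
0.4 3.1 29 [None, None]
0.4 3.1 45 [[0.36, -0.75, -1.06, 0.59, 0.44, 2.65], None]
```

```bash
python3 - <<'E'
from h import *
def ik(g,R,o):
    x=R.as_matrix()[:,0]; return r.solve_ik((g+x*o).tolist(),eul(R))
for deg in range(-180,180,20):
  for b in (10,20,30,45):
    s=''
    for flip in (0,np.pi):
      R=ori(np.radians(deg),np.radians(b),flip)
      q=ik(CUP+[0,0,.040],R,.013); q2=ik(CUP+[0,0,.040],R,-.08)
      s+=f" {None if q is None else np.round(q,2).tolist()} {q2 is not None}"
    if '[' in s: print(deg,b,s)
print('pour')
for deg in range(-180,180,20):
  for b in (-30,-15,0,10,20):
    n=[]
    for ph in np.radians([-180,-150,-120,-90,90,120,150,180]):
      R=ori(np.radians(deg),np.radians(b),ph)
      n.append('1' if ik(BOWL+[0,0,.16],R,.013) is not None else '0')
    if '1' in n: print(deg,b,''.join(n))
E
```

```text
-180 30  [0.41, 0.86, 0.43, 2.15, 0.35, -2.93] False [0.41, 0.86, 0.43, 2.15, 0.35, 0.21] False
-180 45  [0.44, 0.62, 0.24, 1.92, 0.3, -2.82] True [0.44, 0.62, 0.24, 1.92, 0.3, 0.32] True
-160 30  [0.52, 0.93, 0.54, 2.22, 0.15, -3.05] False [0.52, 0.93, 0.54, 2.22, 0.15, 0.09] False
-160 45  [0.53, 0.69, 0.33, 1.99, 0.13, -3.01] True [0.53, 0.69, 0.33, 1.99, 0.13, 0.13] True
-140 30  [0.64, 0.94, 0.57, 2.24, -0.05, 3.11] False [0.64, 0.94, 0.57, 2.24, -0.05, -0.03] False
-140 45  [0.63, 0.7, 0.34, 2.0, -0.05, 3.1] True [0.63, 0.7, 0.34, 2.0, -0.05, -0.05] True
-120 30  [0.75, 0.9, 0.49, 2.19, -0.25, 2.99] False [0.75, 0.9, 0.49, 2.19, -0.25, -0.15] False
-120 45  [0.73, 0.66, 0.29, 1.96, -0.22, 2.92] True [0.73, 0.66, 0.29, 1.96, -0.22, -0.23] True
-100 20  [0.88, 0.95, 0.45, 2.25, -0.48, 2.95] False [0.88, 0.95, 0.45, 2.25, -0.48, -0.19] False
-100 30  [0.86, 0.8, 0.34, 2.09, -0.46, 2.85] False [0.86, 0.8, 0.34, 2.09, -0.46, -0.29] False
-100 45  [0.83, 0.57, 0.17, 1.87, -0.39, 2.72] True [0.83, 0.57, 0.17, 1.87, -0.39, -0.42] True
-80 10  [1.0, 0.95, 0.3, 2.26, -0.73, 2.98] False [
[... 3065 characters left out ...]
, 0.1, 2.01, 0.81, 0.39] True
140 30  [0.21, 0.57, 0.02, 1.84, 0.75, -2.57] True [0.21, 0.57, 0.02, 1.84, 0.75, 0.57] True
140 45  [0.27, 0.36, -0.1, 1.63, 0.62, -2.34] True [0.27, 0.36, -0.1, 1.63, 0.62, 0.8] True
160 20  [0.28, 0.88, 0.35, 2.18, 0.59, -2.9] False [0.28, 0.88, 0.35, 2.18, 0.59, 0.25] False
160 30  [0.3, 0.74, 0.25, 2.03, 0.55, -2.78] True [0.3, 0.74, 0.25, 2.03, 0.55, 0.36] True
160 45  [0.35, 0.51, 0.09, 1.81, 0.47, -2.61] True [0.35, 0.51, 0.09, 1.81, 0.47, 0.53] True
pour
-120 20 11111111
-100 10 11111111
-100 20 11111111
-80 10 11111111
-80 20 11111111
-60 20 11111111
20 20 11111111
40 0 11111111
40 10 11111111
40 20 11111111
60 10 11111111
60 20 11111111
80 20 11111111
```

```bash
cat >> h.py <<'E'
PG,BG=np.radians(97),np.radians(22)
E
python3 - <<'E'
from h import *
def ik(g,R,o):
    x=R.as_matrix()[:,0]; q=r.solve_ik((g+x*o).tolist(),eul(R)); return None if q is None else np.round(q,2).tolist()
R=ori(PG,BG,np.pi)
for o,z in((.014,.04),(-.08,.04),(-.08,.2),(-.08,.3),(.014,.2)): print(o,z,ik(CUP+[0,0,z],R,o))
for d in (30,40,50,60,70,80):
  for b in (5,10,15,22):
    for z in (.13,.2):
      side=np.array([np.sin(np.radians(d)),-np.cos(np.radians(d)),0])
      R=ori(np.radians(d),np.radians(b),np.pi); print(d,b,z,ik(BOWL+[0,0,z]+.02*side,R,.014))
for y in np.radians([-180,-150,-120,-90,-60,-30,0,30,60,90,120,150]):
    # tool down with jaw z at azimuth y
    z=np.array([np.cos(y),np.sin(y),0]);x=np.array([0,0,-1.]);R=Ro.from_matrix(np.c_[x,np.cross(z,x),z])
    print('cap',int(np.degrees(y)),[ik(BOT+[0,0,h],R,0) for h in(.112,.25)])
E
```

```text
0.014 0.04 [0.05, 0.04, -0.63, 1.06, 1.18, 1.39]
-0.08 0.04 [-0.15, 0.18, -0.45, 1.52, 1.11, 0.94]
-0.08 0.2 [-0.15, 0.02, -0.28, 1.85, 1.11, 0.94]
-0.08 0.3 [-0.15, -0.01, -0.12, 2.04, 1.11, 0.94]
0.014 0.2 [0.05, -0.14, -0.46, 1.41, 1.18, 1.39]
30 5 0.13 [-0.98, -0.37, -1.02, 0.25, 1.46, 2.25]
30 5 0.2 [-0.98, -0.49, -0.94, 0.45, 1.46, 2.25]
30 10 0.13 [-0.97, -0.34, -0.91, 0.59, 1.38, 1.99]
30 10 0.2 [-0.97, -0.44, -0.82, 0.77, 1.38, 1.99]
30 15 0.13 [-0.96, -0.35, -0.85, 0.74, 1.29, 1.91]
30 15 0.2 [-0.96, -0.43, -0.76, 0.91, 1.29, 1.91]
30 22 0.13 [-0.93, -0.37, -0.8, 0.86, 1.17, 1.88]
30 22 0.2 [-0.93, -0.43, -0.7, 1.02, 1.17, 1.88]
40 5 0.13 [-0.97, 0.27, -0.45, 1.68, 1.44, 0.74]
40 5 0.2 [-0.97, 0.17, -0.4, 1.82, 1.44, 0.74]
40 10 0.13 [-0.96, 0.1, -0.52, 1.41, 1.38, 1.1]
40 10 0.2 [-0.96, 0.02, -0.46, 1.56, 1.38, 1.1]
40 15 0.13 [-0.95, -0.0, -0.55, 1.29, 1.3, 1.29]
40 15 0.2 [-0.95, -0.08, -0.48, 1.44, 1.3, 1.29]
40 22 0.13 [-0.92, -0.1, -0.57, 1.22, 1.18, 1.44]
40 22 0.2 [-0.92, -0.16, -0.48, 1.37, 1.18, 1.44]
50 5 0.13 [-0.94, 0.49, -0.26, 2.04, 1.31, 0.34]
50 5 0.2 [-0.9
[... 1712 characters left out ...]
 1.47, 0.0, 1.79], [-0.31, 0.37, 0.55, 1.75, 0.0, 1.79]]
cap 0 [[-0.31, 0.33, 0.23, 1.47, 0.0, 1.26], [-0.31, 0.37, 0.55, 1.75, 0.0, 1.26]]
cap 29 [[-0.31, 0.33, 0.23, 1.47, 0.0, 0.74], [-0.31, 0.37, 0.55, 1.75, 0.0, 0.74]]
cap 59 [[-0.31, 0.33, 0.23, 1.47, 0.0, 0.22], [-0.31, 0.37, 0.55, 1.75, 0.0, 0.22]]
cap 90 [[-0.31, 0.33, 0.23, 1.47, 0.0, -0.31], [-0.31, 0.37, 0.55, 1.75, 0.0, -0.31]]
cap 119 [[-0.31, 0.33, 0.23, 1.47, 0.0, -0.83], [-0.31, 0.37, 0.55, 1.75, 0.0, -0.83]]
cap 150 [[-0.31, 0.33, 0.23, 1.47, 0.0, -1.35], [-0.31, 0.37, 0.55, 1.75, 0.0, -1.35]]<stdin>:14: UserWarning: Gimbal lock detected. Setting third angle to zero since it is not possible to uniquely determine all angles.
```

```bash
python3 - <<'E'
from h import *
R=ori(PG,BG,np.pi);x=R.as_matrix()[:,0];e=eul(R);g=CUP+[0,0,.040]
r.set_gripper(.07,40)
r.reach((g+x*-.08+[0,0,.2]).tolist(),e); print(r.read_time())
r.move_straight((g-x*.07).tolist(),e,v=.25); print(r.read_time(),r.read_wrist_force())
for n in("side","top"): cv2.imwrite(f"pics/{n}1.png",r.grab_frame(n))
E
```

```text
2.125
3.0917 [-0.14520917  0.25640829  1.12752812]
```

View pics/top1.png

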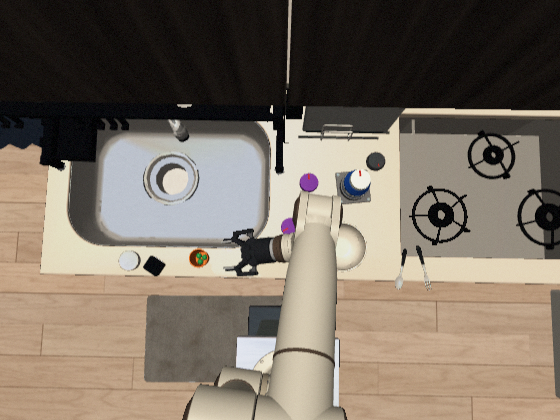

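View pics/side1.png

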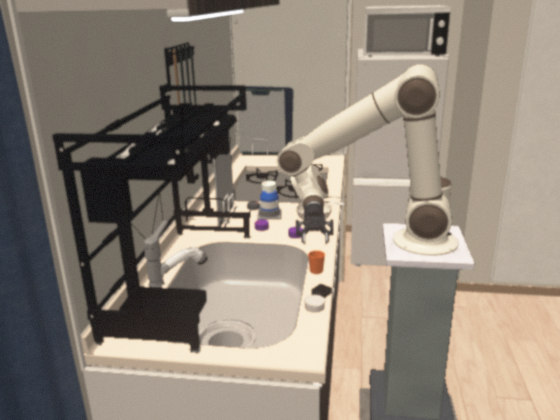

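```bash
python3 - <<'E'
from h import *
R=ori(PG,BG,np.pi);x=R.as_matrix()[:,0];e=eul(R);g=CUP+[0,0,.040]
print(r.move_straight((g+x*.022).tolist(),e,v=.1,f_stop=8),r.read_wrist_force())
r.set_gripper(.0,40); print(r.read_grip_width(),r.read_wrist_force(),r.read_tcp_pos(),g+x*.022)
for n in("side","top"): cv2.imwrite(f"pics/{n}2.png",r.grab_frame(n))
t=cv2.imread('pics/top2.png');s=cv2.imread('pics/side2.png')
a=cv2.resize(t[210:310,130:270],None,fx=4,fy=4,interpolation=2);b=cv2.resize(s[200:300,270:330],None,fx=4,fy=4,interpolation=2)
cv2.imwrite('pics/c2.png',np.hstack([a,b])); print(r.read_time())
E
```

```text
False [-0.69596712  0.35665982 -0.29507031]
0.05267979553996278 [ 1.07066026 -1.20148066  3.78382652] [0.38851981 0.29208538 0.03213861] [0.3880141  0.292246   0.03175865]
4.6583
```

View pics/c2.png

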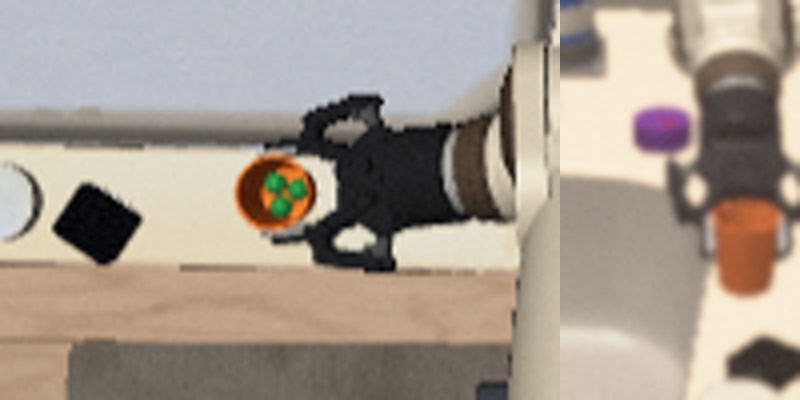

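```bash
cat >> h.py <<'E'
PP,BP=np.radians(50),np.radians(12)
E
python3 - <<'E'
from h import *
R=ori(PG,BG,np.pi);e=eul(R);p=r.read_tcp_pos()
r.move_straight((p+[0,0,.13]).tolist(),e,v=.15)
print(r.read_time(),r.read_grip_width(),r.read_wrist_force())
R2=ori(PP,BP,np.pi);x=R2.as_matrix()[:,0]
side=np.array([np.sin(PP),-np.cos(PP),0])
h=BOWL+.022*side
r.reach((h+[0,0,.17]+x*.022).tolist(),eul(R2))
r.move_straight((h+[0,0,.13]+x*.022).tolist(),eul(R2),v=.1)
print(r.read_time(),r.read_grip_width(),r.read_wrist_force(),r.read_qpos())
for n in("side","top"): cv2.imwrite(f"pics/{n}3.png",r.grab_frame(n))
t=cv2.imread('pics/top3.png');s=cv2.imread('pics/side3.png')
a=cv2.resize(t[190:290,270:410],None,fx=4,fy=4,interpolation=2);b=cv2.resize(s[150:250,280:340],None,fx=4,fy=4,interpolation=2)
cv2.imwrite('pics/c3.png',np.hstack([a,b]))
E
```

```text
5.675 0.05221793825946705 [-0.14337158 -0.30134436 -2.45428258]
7.875 0.052462385448422945 [ 0.25324083  0.44341197 -0.20918516] [-0.91371563  0.30651349 -0.31835632  1.73627033  1.27114277  0.75818675]
```

View pics/c3.png

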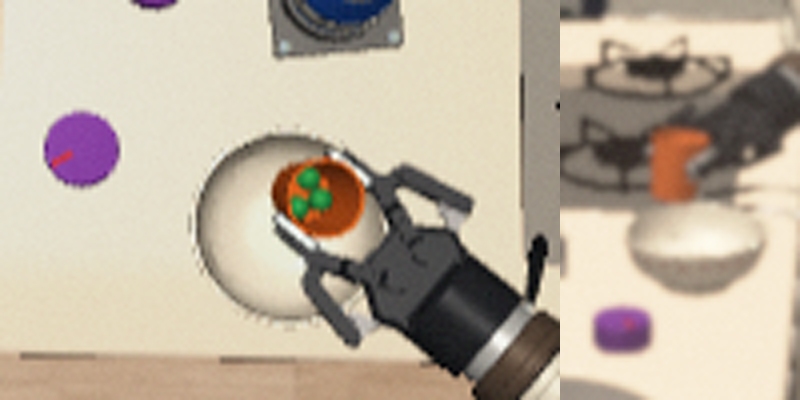

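```bash
python3 - <<'E'
from h import *
q=np.array(r.read_qpos()); q0=q.copy(); ims=[]
for d in (-85,-115,-165):
    q[5]=q0[5]+np.radians(d); r.goto_joints(q.tolist()); 
    if d!=-85:r.dwell(.2)
    ims.append(r.grab_frame('top')[190:290,270:410])
r.dwell(.3)
ims.append(r.grab_frame('side')[150:250,260:400])
cv2.imwrite('pics/c4.png',cv2.resize(np.vstack([np.hstack(ims[:2]),np.hstack(ims[2:])]),None,fx=2.8,fy=2.8,interpolation=2))
print(r.read_time(),r.read_grip_width(),r.read_wrist_force())
E
```

```text
11.6167 0.052235054430804256 [-0.54242696  0.43281266 -0.80150377]
```

View pics/c4.png

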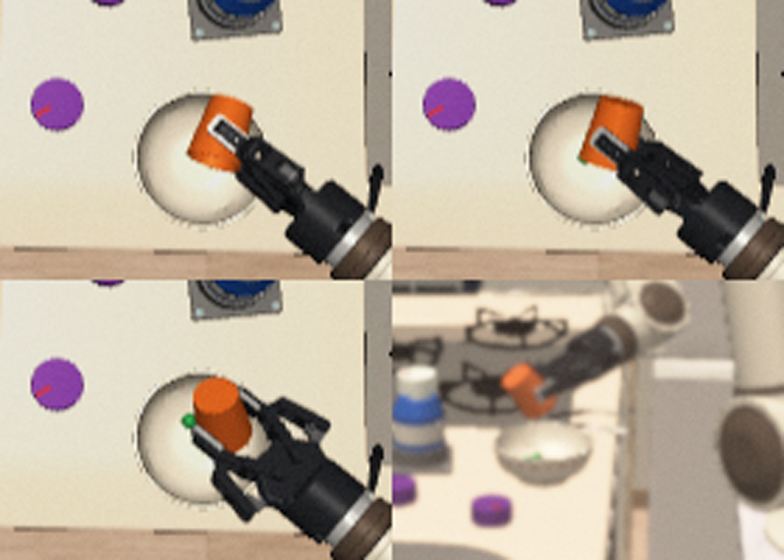

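```bash
python3 - <<'E'
from h import *
p=np.array(r.read_tcp_pos())
q=np.array(r.read_qpos()); q[5]+=np.radians(165); r.goto_joints(q.tolist())
R=ori(PG,BG,np.pi);e=eul(R);x=R.as_matrix()[:,0]
g=CUP+[0,0,.040]+x*.022
r.reach((g+[0,0,.13]).tolist(),e)
ims=[r.grab_frame('top')[190:290,270:410],r.grab_frame('top')[210:310,130:270]]
cv2.imwrite('pics/c5.png',cv2.resize(np.hstack(ims),None,fx=2.8,fy=2.8,interpolation=2))
print(r.read_time(),r.read_grip_width(),r.read_wrist_force())
E
```

```text
15.8083 0.052403708460449915 [ 0.59760296  0.38931542 -0.45892961]
```

View pics/c5.png

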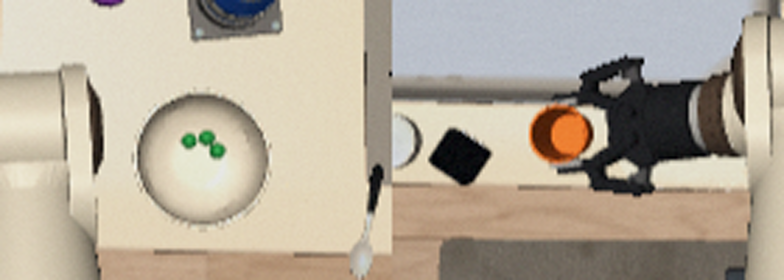

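```bash
python3 - <<'E'
from h import *
R=ori(PG,BG,np.pi);e=eul(R);x=R.as_matrix()[:,0]
g=CUP+[0,0,.040]+x*.022
r.move_straight((g+[0,0,.015]).tolist(),e,v=.12)
print(r.move_straight((g+[0,0,-.004]).tolist(),e,v=.02,f_stop=4),r.read_tcp_pos()-g,r.read_wrist_force(),r.read_time())
ims=[r.grab_frame('top')[210:310,130:270],r.grab_frame('side')[200:300,260:400]]
cv2.imwrite('pics/c6.png',cv2.resize(np.hstack(ims),None,fx=2.8,fy=2.8,interpolation=2))
E
```

```text
True [-3.46493388e-05  1.56804256e-04  3.95258904e-04] [0.09240945 1.80479563 3.43932474] 17.6333
```

View pics/c6.png

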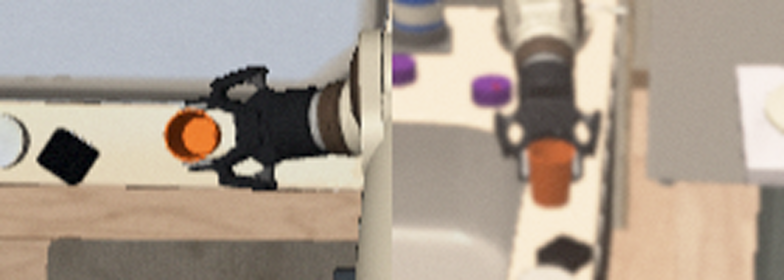

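```bash
cat >> h.py <<'E'
def down(y):
    z=np.array([np.cos(y),np.sin(y),0]);x=np.array([0,0,-1.]);return Ro.from_matrix(np.c_[x,np.cross(z,x),z])
E
python3 -W ignore - <<'E'
from h import *
R=ori(PG,BG,np.pi);e=eul(R);x=R.as_matrix()[:,0]
g=CUP+[0,0,.040]+x*.022
r.set_gripper(.066); print(r.read_grip_width())
r.move_straight((g-x*.10).tolist(),e,v=.12)
r.move_straight((g-x*.12+[0,0,.15]).tolist(),e,v=.25)
r.set_gripper(.08)
r.reach((BOT+[0,0,.24]).tolist(),eul(down(np.radians(-20))))
print(r.read_time(),r.read_qpos(),r.read_wrist_force())
for n in("side","top"): cv2.imwrite(f"pics/{n}7.png",r.grab_frame(n))
E
```

```text
0.06620054744067286
21.6583 [-3.07340519e-01  3.66191872e-01  5.22575780e-01  1.72871249e+00
  8.16929286e-04  1.61178082e+00] [-0.33658833  0.13253125 -1.27353394]
```

View pics/top7.png

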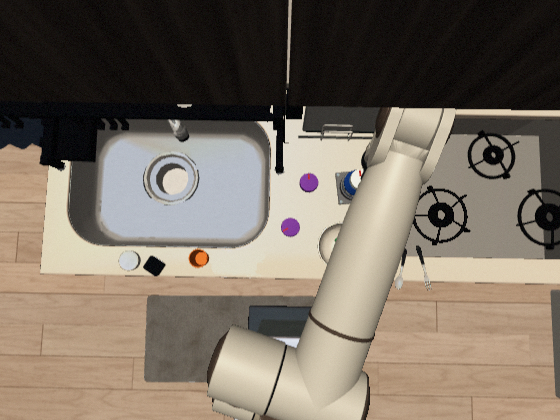

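View pics/side7.png

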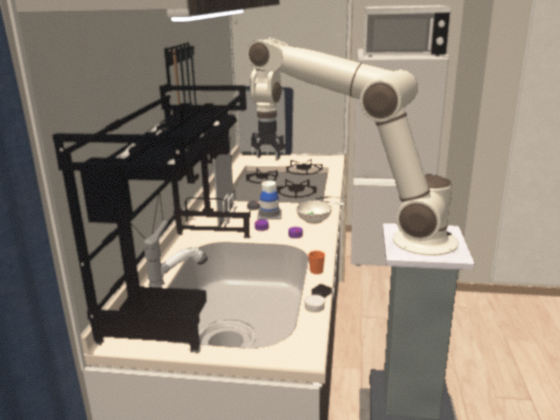

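```bash
python3 -W ignore - <<'E'
from h import *
a=np.radians(-20);e=eul(down(a))
r.move_straight((BOT+[0,0,.16]).tolist(),e,v=.15)
print(r.move_straight((BOT+[0,0,.113]).tolist(),e,v=.06,f_stop=5),r.read_tcp_pos(),r.read_wrist_force())
r.set_gripper(0,20)
f=r.read_wrist_force();z=down(a).as_matrix()[:,2]
print(r.read_grip_width(),f,'jaw comp',f@z,r.read_ft_torque(),r.read_tcp_pos(),r.read_time())
cv2.imwrite('pics/c8.png',cv2.resize(r.grab_frame('side')[130:240,200:340],None,fx=5,fy=5,interpolation=2))
E
```

```text
False [ 0.62649234 -0.19907827  0.11349639] [0.10319871 0.07378806 0.73190875]
0.057839073634182246 [ 0.58482506 -0.13885223  4.0435911 ] jaw comp 0.5970460555664253 [-0.06561133 -0.0464777   0.00591079] [ 0.62666929 -0.19910568  0.11376364] 23.7
```

View pics/c8.png

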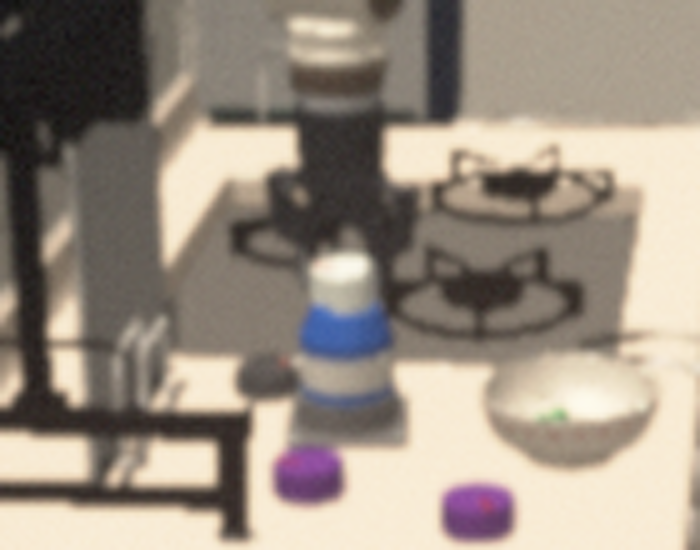

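```bash
python3 -W ignore - <<'E'
from h import *
a=np.radians(-20);e=eul(down(a))
r.set_gripper(0,100); f=r.read_wrist_force(); p=np.array(r.read_tcp_pos())
print(r.read_grip_width(),f,r.read_ft_torque(),p)
b=p.copy()
for d in (.003,.005,.006,.0065,.007):
    s=r.move_straight((p-[0,0,d]).tolist(),e,v=.02,f_stop=25)
    print(d,s,np.round(r.read_wrist_force(),2),r.read_tcp_pos()-b)
    if r.read_wrist_force()[2]-f[2]>13: break
print(r.read_grip_width(),r.read_time())
E
```

```text
0.055677213846666046 [-0.14479214  0.72096659  6.29008628] [ 0.01208467  0.00838781 -0.00162806] [ 0.62662648 -0.1991529   0.11388451]
0.003 False [-2.01  1.05  8.73] [ 9.22284954e-05 -1.13107939e-05 -2.00574511e-03]
0.005 False [-2.4   0.25 10.28] [ 1.28006125e-04  1.45425009e-05 -3.70336644e-03]
0.006 False [-3.45  1.69 10.32] [ 1.19064672e-04  1.72159826e-06 -4.49545341e-03]
0.0065 False [-4.71  1.26 10.79] [ 1.43704212e-04  6.33314413e-06 -4.86632722e-03]
0.007 False [-3.55  1.89 10.95] [ 1.46393825e-04 -1.64059362e-05 -5.28485561e-03]
0.05588915034017742 25.225
```

```bash
python3 -W ignore - <<'E'
from h import *
a=np.radians(-20)
p=np.array([0.62662648,-0.1991529,0.11388451]); c=(p-[0,0,.0077]).tolist()
r.move_straight(c,eul(down(a)),v=.02,f_stop=25)
print(np.round(r.read_wrist_force(),2),r.read_tcp_pos()-p)
for d in (.3,.6,.9):
    r.reach(c,eul(down(a+d)))
    q=Ro.from_euler('xyz',r.read_tcp_rot()).as_matrix()[:,2]
    print(d,np.arctan2(q[1],q[0])-a,np.round(r.read_wrist_force(),2),np.round(r.read_ft_torque(),2),r.read_tcp_pos()-p,r.read_grip_width())
print(r.read_time())
cv2.imwrite('pics/c9.png',cv2.resize(r.grab_frame('side')[150:230,230:310],None,fx=7,fy=7,interpolation=2))
E
```

```text
[-4.39  0.81 12.45] [ 1.55754269e-04  1.83958528e-05 -5.87403933e-03]
0.3 0.3005915407764706 [-0.64  0.36 11.41] [ 0.07  0.11 -0.  ] [ 0.0007967  -0.00023015 -0.00561814] 0.05574349313034281
0.6 0.600688924757411 [-0.63 -0.06 11.58] [0.12 0.12 0.09] [ 0.00081201 -0.00016025 -0.00559127] 0.056169354323293966
0.9 0.900643091431059 [-1.83  0.6  11.76] [0.17 0.32 0.11] [ 0.0006166  -0.0001068  -0.00565762] 0.055546982655837775
26.65
```

View pics/c9.png

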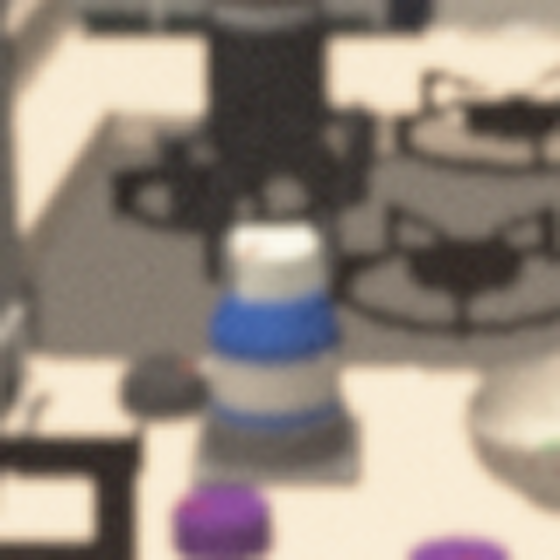

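```bash
python3 -W ignore - <<'E'
from h import *
a=np.radians(-20)+.9;e=eul(down(a))
p=np.array([0.62662648,-0.1991529,0.11388451])
for d in (0,.004,.010):
    s=r.move_straight((p+[0,0,d]).tolist(),e,v=.03,f_stop=25)
    print(d,s,np.round(r.read_wrist_force(),2),r.read_tcp_pos()-p)
if not s:
    r.move_straight((p+[0,0,.045]).tolist(),e,v=.06,f_stop=25)
print(np.round(r.read_wrist_force(),2),r.read_tcp_pos()-p,r.read_grip_width(),r.read_time())
cv2.imwrite('pics/c10.png',cv2.resize(r.grab_frame('side')[140:220,230:310],None,fx=7,fy=7,interpolation=2))
cv2.imwrite('pics/t10.png',r.grab_frame('top'))
E
```

```text
0 False [ 1.91 -0.96  5.23] [ 5.46751686e-04 -8.26969515e-05  8.58719479e-04]
0.004 False [1.72 0.51 1.73] [ 8.24225212e-06 -9.74294733e-06  3.89316709e-03]
0.01 False [ 0.52 -0.74 -0.42] [-7.81358973e-05 -6.85123222e-06  9.93713164e-03]
[-0.48 -0.66  0.01] [-1.44595646e-05  2.17083646e-05  4.48006177e-02] 0.05576047988865878 28.475
```

View pics/c10.png

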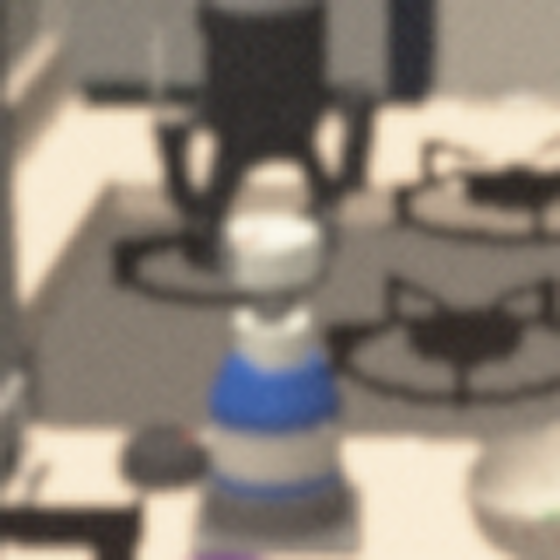

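View pics/t10.png

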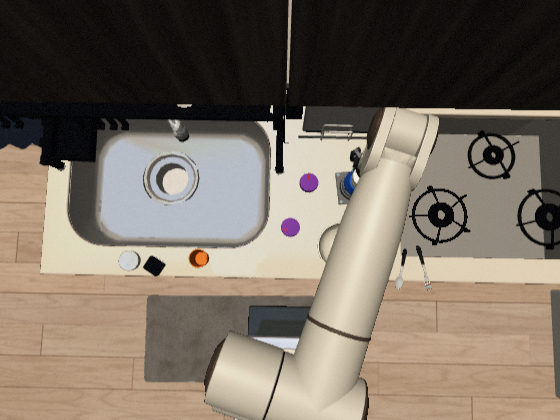

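```bash
python3 -W ignore - <<'E'
from h import *
a=np.radians(-20)+.9;e=eul(down(a))
p=np.array([0.62662648,-0.1991529,0.11388451])
r.move_straight((p+[0,0,.053]).tolist(),e,v=.04); r.dwell(.5)
print(r.read_tcp_pos()-p,r.read_grip_width(),np.round(r.read_wrist_force(),2),np.round(r.read_joint_velocities(),3))
cv2.imwrite('pics/c11.png',cv2.resize(r.grab_frame('side')[140:300,230:390],None,fx=3.6,fy=3.6,interpolation=2))
print(r.read_time())
E
```

```text
[-2.6353766e-05  3.1555193e-06  5.2927873e-02] 0.05591606278292468 [ 0.95  0.84 -0.83] [ 0.002  0.    -0.     0.002  0.001  0.001]
29.475
```

View pics/c11.png

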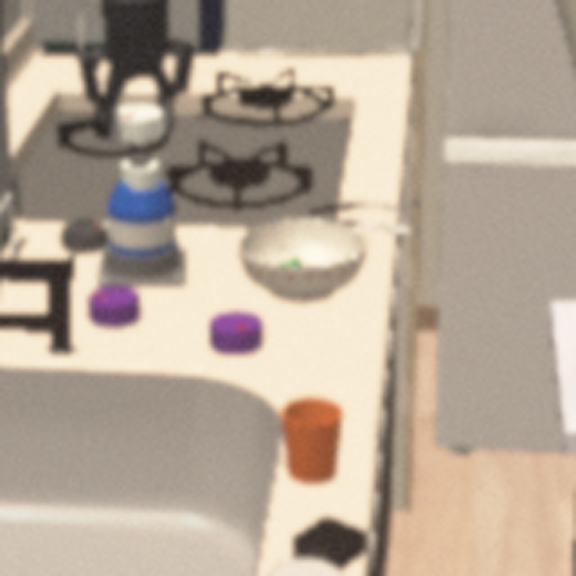

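The picture shows the cap held level above the open neck (about 140,120 in the crop), the balls in the bowl (290,265), and the cup standing upright and free (312,440).

```bash
python3 -c "
from cell import r
r.finish_job(); print(r.read_time(), r.read_grip_width())"
```

```text
the job is handed in; nothing more can be done
the job is handed in; nothing more can be done
```

The job is done and handed in at about 29.5 s of the 61 s allowed.

- **Cup:** I gripped it from the side and rolled it out over the bowl. The top picture showed all three balls in the bowl and the cup empty. I then set it back upright where it started and let go.
- **Bottle:** I gripped the white cap, pressed it down about 5.7 to 5.9 mm (about 12 N) and turned it +0.9 rad while pressed. It came off with no resistance.
- **Last checks:** The gripper is holding the cap level and centred on the bottle axis, with its rim about 36 mm above the mouth. That height is worked out from the arm position, not measured from a picture. The cup stands free and green still shows in the bowl. In the pictures I took, the timer, tins and cutlery had not moved.
- **Disagreements:** The jaws read about 56 mm on the 58 mm cap at 100 N, and 57.8 mm at 20 N, which I put down to the pads giving under the stronger grip. The two cameras' estimates of the cup and cap positions differed by several millimetres. I used the top camera's values, and both grasps fitted.

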